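Put the lino gouge away and lid the tool tub

ROBOT

A 6-joint arm with a two-finger parallel gripper is mounted at the origin on the work surface. World frame = base frame: x ahead of the robot, y to its left, z up, the work surface at z = 0. Lengths are in mm, angles in rad, forces in N, time in s.
With the tool pointing down it reaches from about 300 to 750 mm from the base axis. Payload 8.5 kg.
Tool frame: the origin (TCP) lies at the very end of the fingers, on their centre line; the grasp point (between the pads) lies manip.grip_depth behind it (manip.grip_depth is the distance from the TCP to the grasp point, in mm); y points along the fingers, z is the direction in which the jaws open and shut, and the axes are right-handed (so a half turn about y gives the same grasp; the last joint's range is limited). The gripper opens to 88 mm and grips with 3 to 60 N. Pads are 18 mm wide; open, the fingers measure 123 mm over their backs; the gripper's body (75 mm by 187 mm) begins 45 mm behind the grasp point.
Start: joints at [-1.369, 0.381, 1.297, -0, 1.464, -0.215], TCP at [222.652, -502.898, 213.148] pointing down, gripper open.
Joint ranges: [-3.11, 3.11], [-0.89, 2.33], [0.22, 2.48], [-1.42, 4.56], [0.17, 2.85], [-2.88, 2.88]. Speed limits (rad/s): [2.39, 2.39, 3.14, 3.14, 3.14, 3.14].

INTERFACE

Orientations are given as a unit quaternion [w, x, y, z].
In Python, from bench import manip gives the robot as it stands.
- The arm moves only by the tool servo_tool, never from a script. Its argument "targets" is a list of rows, each a list of 3 entries, a list of its own where there are three numbers: the shift along the world's x, y, z in cm, then the turn, a rotation vector about the world's x, y, z in degrees, then the closure, from 0 (fully open) to 1 (shut). In form: [[[tx, ty, tz], [ax, ay, az], jaw], ...]. A call has exactly 10 rows; each row shifts and turns the commanded pose from where the row before left it; what a row does not reach is not made up. A row lasts 1/12 s, in which the tool goes at most 41.7 mm and 7.16 degrees, less where a joint would pass 70% of its speed; a pose out of reach is approached as far as the arm can. A call is refused whole if a number of a shift passes 4.17 or a number of a turn 7.16, either way. A call with a gripper value outside its range is refused whole. The fingers move at their own pace and stop on an object; "newtons" is the grip in N (left out, the last holds). Time passes only in rows, so rows that do not move let the fingers close, or fill a call up. It gives the time, the measured TCP pose, the force and the opening at its end, in the units of the state.
- manip.observe(): the state, without advancing time (a new reading comes with each control period).
- manip.grab_frame(name): name is "scene" or "top" or "wrist"; returns a dict with "image" (420x560x3 uint8, red, green, blue), "range_z" (420x560 float32, mm along the optical axis (not along the pixel's ray), 0 where there is no reading), "fx", "fy", "cx", "cy" (pixels), "k1" (the pictures are not rectified: a ray, as slopes to the right and down, at radius r is drawn at 1 + k1 r^2 times it, then the intrinsics apply), "cam_to_world" (4x4, takes a point from camera to world coordinates); the wrist camera has in their place "hand_eye" (4x4, takes a point from camera to tool coordinates, whose origin is the TCP and whose axes are the tool frame's). Camera axes: x right, y down, z forward; pixel columns grow to the right and rows downward; lengths in mm; the calibration is good to about 2 mm. A picture is of the moment at which its call begins: read the wrist's pose just before it.
- manip.hand_in(): hands the job in, once; it reports no verdict.
The state is a dict: "time": time; "joints": joint angles; "qd": joint speeds; "joint_efforts": joint torques, N m; "tool_pos": TCP position; "ee_rot": TCP orientation; "wrist_force": force on the tool from outside, world axes, zero at the start; "wrist_torque": the same for the moment, N m; "grip_width": finger opening in mm.
Only numpy, scipy, OpenCV 4.12 (cv2) and the standard library are available. Lean on these libraries where they do the work, as an engineer would, in place of code of your own. Each camera call takes 0.05 s, during which the arm holds its last target. There are 200 camera calls.

TASK

The carving is finished: lay the wooden-handled gouge in the open tool tub, then close the tub with its blue rectangular lid so that the lid sits fully home, flat and square on the rim. Set both down rather than dropping them, and leave the blue marker lying where it is.

Things in the scene. Friction and masses are not known exactly. Their poses are not given: they have to be found in the camera images.
- gouge: Lino gouge, 136 mm long, lying on a brown fixed lino plate 5 mm thick. Origin: middle of its underside; x along it to the blade, z up. Wooden handle, 20 x 20 mm section, x = -65 to +25 mm (grip it across y at or just behind the origin); brass ferrule; steel blade 8 mm wide to x = +71 mm. About 70 g.
- tub: Open translucent grey-blue tub, 220 (x) x 160 (y) x 65 mm outside, walls and floor 5 mm, fixed to the table. Origin: centre of its underside; x along its long side, z up; rim at z = 65 mm. A yellow and red glue stick, 90 x 18 mm, already lies in it along the long wall at -y (y about -60 mm) and may stay.
- lid: Tub's lid, flat on the table, right way up. Origin: centre of its underside, z up. Step under it 190 (x) x 130 x 8 mm, 10 mm play all round in the tub's mouth; blue board 240 x 180 mm, z = 8 to 14; wooden grip bar in the middle, 80 (x) x 18 (y) mm, z = 14 to 48. Home: origin 57 mm above the tub's, x along the tub's x, either way round. About 200 g.
- marker: Blue marker pen, 130 mm long, 16 mm thick, lying beside the gouge on the lino plate, its middle about 90 mm from the gouge's. Not to be moved. Origin: middle of its underside; x along it.
Mind the look-alikes: they are no part of the job. There is more than one size of the gouge; the one meant has the size given above.

How it is judged (in metres and radians):
On the way:
1. the gouge lies in the tub, let go (x of gouge in the frame of tub between -0.1 and 0.1 m and y of gouge in the frame of tub between -0.075 and 0.075 m and z of gouge in the frame of tub between 0 and 0.032 m and contact force between the fingers and gouge below 0.1 N), for 0.2 s.
At the end, for the whole second after the job is handed in: The gouge lies in the tub, origin at most 32 mm above the tub's underside; the lid is on, within 15 mm of centre each way and 10 degrees of square, at most 3 mm above home, tilted under 2.3 degrees; both at rest; the marker within 30 mm of where it lay (x of gouge in the frame of tub between -0.1 and 0.1 m and y of gouge in the frame of tub between -0.075 and 0.075 m and z of gouge in the frame of tub between 0 and 0.032 m and x of lid in the frame of tub between -0.015 and 0.015 m and y of lid in the frame of tub between -0.015 and 0.015 m and z of lid in the frame of tub between 0.052 and 0.06 m and angle between lid's own z axis and vertical below 0.04 rad and angle between the x axis of lid and the x axis of tub, either way round below 0.175 rad and linear speed of lid below 0.02 m/s and linear speed of gouge below 0.03 m/s and distance of marker from where it was at the start of the episode below 0.03 m); the robot touches nothing.
It fails at once if the blue marker is moved by more than 30 mm (distance of marker from where it was at the start of the episode above 0.03 m).
It fails at once if the lid is dropped onto the tub (falling loose over it faster than 0.7 m/s, some 25 mm of fall) (horizontal distance between lid and tub below 0.12 m and linear speed of lid above 0.7 m/s and contact force between the fingers and lid below 0.1 N).
It fails at once if the gouge is dropped into the tub (falling loose over it faster than 1 m/s, some 50 mm of fall) (horizontal distance between gouge and tub below 0.12 m and linear speed of gouge above 1 m/s and contact force between the fingers and gouge below 0.1 N).
It also fails if it takes over 64 s, if anything falls off the work surface, if the arm or the gripper's body presses on something with over 40 N, if the wrist force passes 120 N, or if a joint passes its speed limit or range.

## Working session

There is one attempt and no reset: what is moved stays moved. The work goes in short steps, Python scripts to look and compute and a tool call to move; the robot and the scene stay as the last step left them, time stands still between calls to the robot, and variables do not carry over. Pictures are saved under pics/ and viewed, about 8 in all and at most 12, crops included, and the job is handed in when it is done.

Besides the shell and the picture viewer there is one more tool, called after "Call:" by a JSON object that holds its "name" and its "arguments", one argument or row to a line. servo_tool: Moves the arm, as the interface text tells. Its arguments: {"type":"object","properties":{"targets":{"type":"array"},"newtons":{"type":"number"}},"required":["targets"]}

```bash
mkdir -p pics; cat > h.py <<'E'
import numpy as np, cv2, pickle
from bench import manip
def save(n):
    s=manip.observe(); f=manip.grab_frame(n); f['s']=s; pickle.dump(f,open(n+'.pkl','wb')); return f
def T(f):
    if 'cam_to_world' in f: return np.array(f['cam_to_world'])
    from scipy.spatial.transform import Rotation as R
    q=f['s']['ee_rot']; M=np.eye(4); M[:3,:3]=R.from_quat([q[1],q[2],q[3],q[0]]).as_matrix(); M[:3,3]=f['s']['tool_pos']; return M@np.array(f['hand_eye'])
def cloud(f):
    h,w=f['range_z'].shape; u,v=np.meshgrid(np.arange(w),np.arange(h))
    K=np.array([[f['fx'],0,f['cx']],[0,f['fy'],f['cy']],[0,0,1.]])
    p=np.stack([u,v],-1).reshape(-1,1,2).astype(float)
    x=cv2.undistortPoints(p,K,np.array([f['k1'],0,0,0,0.])).reshape(h,w,2)
    z=f['range_z'][...,None]; P=np.concatenate([x*z,z],-1); M=T(f)
    return P@M[:3,:3].T+M[:3,3]
E
python3 - <<'E'
from h import *
print(manip.observe(),manip.grip_depth)
ims=[]
for n in('top','scene'):
    f=save(n); cv2.imwrite(f'pics/{n}1.png',cv2.resize(f['image'][:,:,::-1],(800,600)))
    print(n,f['fx'],f['k1'],np.array(f['cam_to_world']).round(2).tolist())
E
```

```text
{'time': 0.0, 'joints': array([-1.36930350e+00,  3.81191903e-01,  1.29827221e+00, -4.43930082e-05,
        1.46361578e+00, -2.15307877e-01]), 'qd': array([ 0.00012287,  0.00024834,  0.00119749,  0.00072788, -0.00106878,
        0.00019411]), 'joint_efforts': array([ 1.93477640e-04, -4.37932098e+01, -2.24553788e+01,  7.13438820e-02,
        3.52230726e-02, -1.15502053e-04]), 'tool_pos': array([ 222.57505706, -502.58927967,  212.53614545]), 'ee_rot': array([ 0.14628659, -0.14631053,  0.69233257, -0.69128075]), 'wrist_force': array([-0.3492055 , -0.19160039, -0.171152  ]), 'wrist_torque': array([ 0.02537352,  0.0076853 , -0.01719652]), 'grip_width': 87.9365971865142} 18.700000000000003
top 476.3452026571553 -0.04262854705636087 [[0.05, -0.98, 0.21, 147.58], [-1.0, -0.05, 0.02, 42.63], [-0.01, -0.21, -0.98, 1452.66], [0.0, 0.0, 0.0, 1.0]]
scene 503.2556413607577 -0.06511609166282743 [[-0.86, 0.37, -0.35, 945.48], [0.51, 0.61, -0.61, 954.46], [-0.01, -0.7, -0.72, 1083.96], [0.0, 0.0, 0.0, 1.0]]
```

View pics/top1.png

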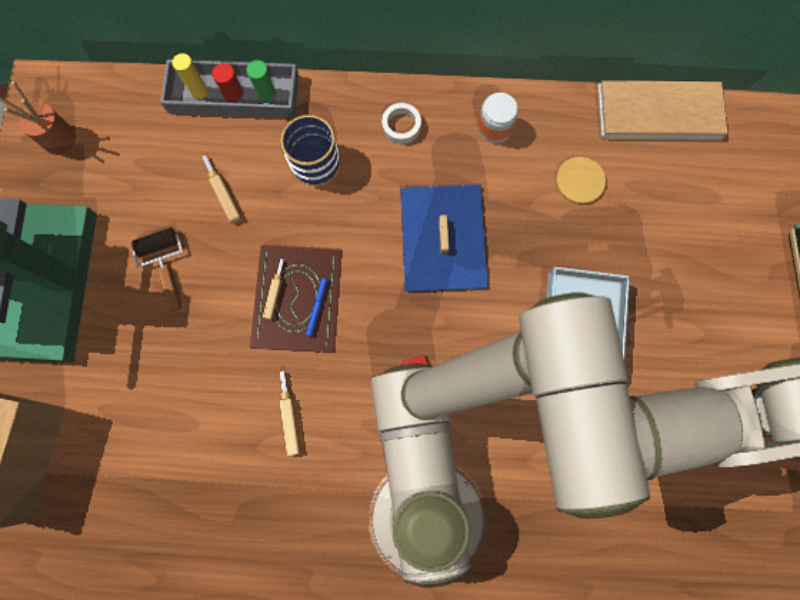

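View pics/scene1.png

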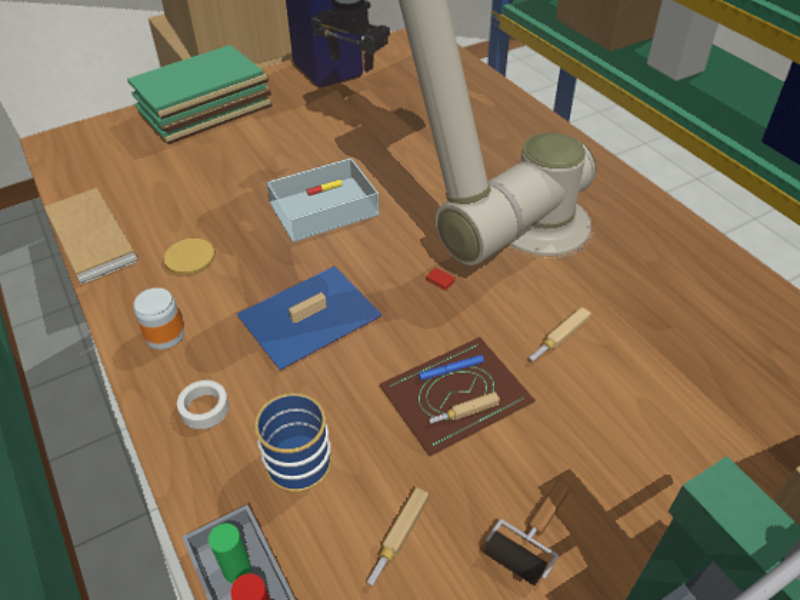

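The top view shows the lino plate at (296,298) with the gouge at (275,290) and the marker at (317,307). The lid is at (445,237) with its bar, and the tub at (590,310) is half hidden by the arm. The scene view shows the whole tub at (323,198) with the glue stick in it. Next I measure.

```bash
cat > m.py <<'E'
from h import *
for n in('top','scene'):
    f=pickle.load(open(n+'.pkl','rb')); P=cloud(f); hsv=cv2.cvtColor(f['image'],cv2.COLOR_RGB2HSV); H,S,V=[hsv[...,i].astype(int) for i in range(3)]
    x,y,z=P[...,0],P[...,1],P[...,2]; ok=f['range_z']>0
    def box(m,name):
        m=cv2.morphologyEx(m.astype(np.uint8),cv2.MORPH_OPEN,np.ones((2,2)))
        k,l,st,_=cv2.connectedComponentsWithStats(m)
        for i in np.argsort(-st[1:,4])[:2]+1 if k>1 else []:
            if st[i,4]<15: continue
            q=P[l==i]; r=cv2.minAreaRect(q[:,:2].astype(np.float32)); b=cv2.boxPoints(r); e=b[1]-b[0]; e2=b[2]-b[1]; L=e if e@e>e2@e2 else e2
            print(n,name,st[i,4],'c',np.round(r[0],1),'size',np.round(r[1],1),'long-axis deg',round(np.degrees(np.arctan2(L[1],L[0]))%180,1),'z',np.percentile(q[:,2],[5,50,95]).round(1),'px',st[i,:4])
    blue=(H>100)&(H<125)&(S>150)
    box(ok&blue&(z>5)&(z<40)&(x>380)&(x<800)&(abs(y)<170),'lid')
    box(ok&(z>38)&(z<60)&(x>380)&(x<800)&(abs(y)<170),'bar')
    reg=(x>250)&(x<600)&(y>180)&(y<450)
    box(ok&reg&blue&(z>5),'marker')
    box(ok&reg&(z>13)&(z<40)&~((H>90)&(H<130)),'gouge z')
    box(ok&reg&(H>8)&(H<28)&(V>120)&(z>10),'gouge wood')
    box(ok&(x>250)&(x<650)&(y<-120)&(y>-450)&(z>55)&(z<75),'rim')
E
python3 m.py
```

```text
top lid 3590 c [435.3 -22.9] size [562.1 179.8] long-axis deg 4.9 z [ 9.3 15.1 20.4] px [282 131  60  74]
top bar 152 c [604.6  -8.1] size [87.6 21. ] long-axis deg 4.9 z [12.7 47.2 54.7] px [308 151   8  26]
top marker 186 c [296.5 183.7] size [399.8  92.3] long-axis deg 30.5 z [ 4.3 19.1 25. ] px [215 196  15  40]
top gouge z 217 c [296.  227.1] size [466.3  83.1] long-axis deg 41.1 z [ 6.  24.2 30.2] px [185 192  13  32]
top gouge wood 188 c [295.8 227.1] size [466.3  80.9] long-axis deg 41.4 z [14.8 25.  30.3] px [185 192  12  32]
top rim 271 c [ 437.3 -267.5] size [183.6 317.7] long-axis deg 95.7 z [-1.6 59.8 68.9] px [387 188  54  59]
scene lid 26 c [710.5  47.2] size [ 6.2 42.2] long-axis deg 94.6 z [ 7.4 12.5 17. ] px [184 241   8  10]
scene lid 17 c [705.9  87.1] size [ 7.7 21.4] long-axis deg 100.6 z [ 0.4 12.  15.6] px [193 252   6   7]
scene bar 164 c [592.3  -4.1] size [95.8 25.9] long-axis deg 13.3 z [31.4 43.1 48.5] px [203 206  26  15]
scene marker 197 c [693.2 576.1] size [902.7 110.9] long-axis deg 49.3 z [ 3.4 14.8 21.2] px [295 250  44  16]
scene gouge z 288 c [697. 630.] size [812.7  87. ] long-axis deg 46.4 z [ 7.8 20.5 26.4] px [314 276  37  18]
scene gouge wood 301 c [696.3 630.6] size [812.7  84.7] long-axis deg 46.5 z [ 5.1 20.2 26.3] px [315 276  36  18]
scene rim 194 c [ 458.9 -261.1] size [138.3 243.6] long-axis deg 135.8 z [45.8 56.5 65. ] px [192 136  69  21]
scene rim 146 c [ 427.  -386.5] size [195.2  47.8] long-axis deg 7.5 z [47.2 56.  64.8] px [187 114  52  21]
```

Zero-depth pixels get through the opening. I'll use rays intersected with each object's known height instead of the noisy depth.

```bash
cat >> h.py <<'E'
def onplane(f,uv,zp):
    K=np.array([[f['fx'],0,f['cx']],[0,f['fy'],f['cy']],[0,0,1.]])
    x=cv2.undistortPoints(np.asarray(uv,float).reshape(-1,1,2),K,np.array([f['k1'],0,0,0,0.])).reshape(-1,2)
    M=T(f); d=np.c_[x,np.ones(len(x))]@M[:3,:3].T; return (M[:3,3]+d*((zp-M[2,3])/d[:,2])[:,None])[:,:2]
E
python3 - <<'E'
s=open('m.py').read()
s=s.replace("q=P[l==i]; r=cv2.minAreaRect(q[:,:2].astype(np.float32))","l2=(l==i)&ok; q=P[l2]; v,u=np.nonzero(l2); r=cv2.minAreaRect(onplane(f,np.c_[u,v],zp).astype(np.float32))").replace("def box(m,name)","def box(m,name,zp)")
for a,z in(("'lid'",14),("'bar'",48),("'marker'",17),("'gouge z'",22),("'gouge wood'",22),("'rim'",65)): s=s.replace(a+')',a+f',{z})')
s=s.replace("(z>55)&(z<75)","(z>30)&(z<90)").replace("blue=(H>100)&(H<125)&(S>150)","blue=(H>100)&(H<130)&(S>120)")
open('m.py','w').write(s)
E
python3 m.py
python3 - <<'E'
from h import *
a=pickle.load(open('scene.pkl','rb'));b=pickle.load(open('top.pkl','rb'))
A=cv2.resize(a['image'][105:175,175:275,::-1],(800,560),interpolation=cv2.INTER_CUBIC)
cv2.imwrite('pics/tub.png',A)
E
```

```text
top lid 3782 c [596.6  -7.9] size [236.8 178.2] long-axis deg 5.4 z [ 8.9 15.  20.4] px [282 131  60  74]
top lid 17 c [600.9 -23.4] size [23.1  6.3] long-axis deg 2.9 z [10.5 13.3 18.6] px [315 162   3   8]
top bar 152 c [596.1  -7.8] size [81.1 18.4] long-axis deg 5.3 z [12.7 47.2 54.7] px [308 151   8  26]
top marker 196 c [425.5 258.8] size [ 14.7 128.3] long-axis deg 169.1 z [ 4.2 18.9 25.2] px [215 196  15  40]
top gouge z 217 c [444.5 354.8] size [ 21.6 101.2] long-axis deg 170.9 z [ 6.  24.2 30.2] px [185 192  13  32]
top gouge wood 188 c [444.2 356.5] size [18.9 99.9] long-axis deg 171.4 z [14.8 25.  30.2] px [185 192  12  32]
top rim 516 c [ 442.3 -312. ] size [164.2 160.8] long-axis deg 85.5 z [ 0.4 52.5 67.9] px [386 188  55  59]
scene lid 3297 c [600.6   4.8] size [236.2 179.3] long-axis deg 5.2 z [ 7.6 12.  16. ] px [168 188  99  71]
scene bar 164 c [602.3   8. ] size [80. 24.] long-axis deg 5.4 z [31.4 43.1 48.5] px [203 206  26  15]
scene marker 240 c [429.4 270.6] size [ 17.5 129.1] long-axis deg 169.2 z [ 2.2 14.6 21. ] px [295 250  44  17]
scene gouge z 288 c [448.7 366.9] size [ 24.7 102.4] long-axis deg 172.0 z [ 7.7 20.5 26.3] px [314 276  37  18]
scene gouge wood 301 c [447.7 367.9] size [ 26.5 100.1] long-axis deg 172.0 z [ 5.1 20.1 26.3] px [315 276  36  18]
scene rim 1312 c [ 423.  -280.9] size [199.2 229.4] long-axis deg 175.2 z [26.3 44.9 63.2] px [187 112  79  52]
```

View pics/tub.png

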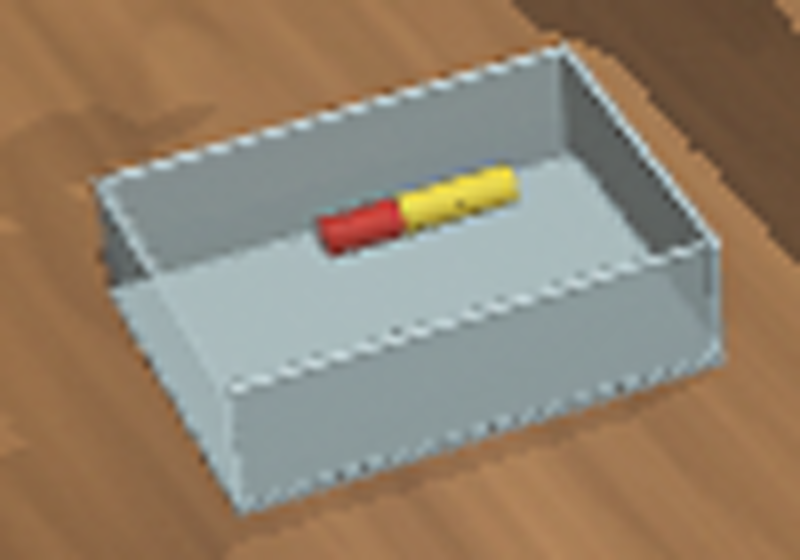

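The crop shows all four rim corners of the tub, at crop pixels (100,182), (565,47), (716,240) and (235,388). The two fixed cameras disagree by about (4,12) mm, so I'll arbitrate with the wrist camera.

```bash
python3 - <<'E'
from h import *
f=pickle.load(open('scene.pkl','rb'))
c=onplane(f,np.array([[100,182],[565,47],[716,240],[235,388]])/8+[174.5,104.5],65)
print(c.round(1),c.mean(0)); d=np.roll(c,-1,0)-c; print(np.linalg.norm(d,axis=1),np.degrees(np.arctan2(d[:,1],d[:,0])))
w=save('wrist'); M=T(w); print('wristcam',M.round(2).tolist()); print(np.array(w['hand_eye']).round(2).tolist(),w['fx'],w['k1'])
from scipy.spatial.transform import Rotation as R
q=w['s']['ee_rot']; print(R.from_quat([*q[1:],q[0]]).as_matrix().round(3))
E
```

```text
[[ 516.3 -392. ]
 [ 302.5 -375.7]
 [ 314.1 -221. ]
 [ 524.6 -237.3]] [ 414.36583724 -306.50436907]
[214.42831616 155.20081093 211.18863531 154.89054257] [175.64528141  85.72642662  -4.44933713 -93.07480297]
wristcam [[0.4, -0.88, -0.23, 282.82], [-0.91, -0.39, -0.1, -476.44], [-0.0, 0.25, -0.97, 383.87], [0.0, 0.0, 0.0, 1.0]]
[[0.0, 0.97, 0.25, -65.69], [-0.0, -0.25, 0.97, -171.24], [1.0, -0.0, 0.0, 0.23], [0.0, 0.0, 0.0, 1.0]] 311.26590703527927 -0.025824183540240575
[[-0.914 -0.     0.405]
 [-0.405  0.001 -0.914]
 [-0.    -1.    -0.001]]
```

Call:
{"name": "servo_tool", "arguments": {
  "targets": [
    [[2.1, 2.2, 0.5], [0, 0, -3.5], 0],
    [[2.1, 2.2, 0.5], [0, 0, -3.5], 0],
    [[2.1, 2.2, 0.5], [0, 0, -3.5], 0],
    [[2.1, 2.2, 0.5], [0, 0, -3.5], 0],
    [[2.1, 2.2, 0.5], [0, 0, -3.5], 0],
    [[2.1, 2.2, 0.5], [0, 0, -3.5], 0],
    [[2.1, 2.2, 0.5], [0, 0, -3.5], 0],
    [[2.1, 2.2, 0.5], [0, 0, -3.5], 0],
    [[2.1, 2.2, 0.5], [0, 0, -1], 0],
    [[0, 0, 0], [0, 0, 0], 0]
  ],
  "newtons": 20
}}

```text
time: 0.98
tool_pos: [414.3, -301.7, 259.0]
ee_rot: [0.03, -0.031, -0.706, 0.706]
wrist_force: [-0.2, -0.2, 0.1]
grip_width: 88.2
```

```bash
python3 - <<'E'
from h import *
w=save('wrist'); t=save('top'); print(w['s']['tool_pos'],w['s']['time'],T(w).round(2).tolist())
cv2.imwrite('pics/w2.png',cv2.resize(np.hstack([w['image'],t['image'][130:340,340:480].repeat(2,0).repeat(2,1)])[:,:,::-1],(800,400)))
E
```

```text
[ 414.25034492 -301.70394935  259.02921787] 0.9833 [[-0.09, -0.96, -0.25, 479.47], [-1.0, 0.08, 0.02, -307.4], [-0.0, 0.25, -0.97, 430.38], [0.0, 0.0, 0.0, 1.0]]
```

View pics/w2.png

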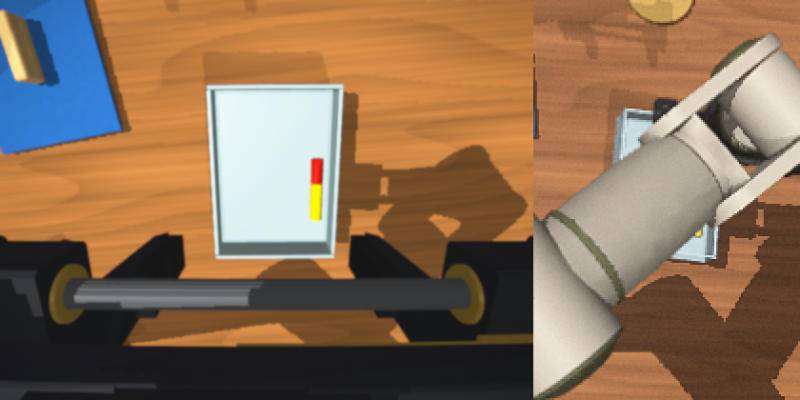

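The wrist view shows the tub unobstructed, with rim corners at about (207,86), (344,85), (334,258) and (216,258). The lid corner is at the upper left. I'll fit the rim in that view.

```bash
cat > seg.py <<'E'
from h import *
def seg(f,mask,zp,name,win=None,show=True):
    m=mask.astype(np.uint8)
    if win: u0,u1,v0,v1=win; k=np.zeros_like(m); k[v0:v1,u0:u1]=1; m&=k
    n,l,st,_=cv2.connectedComponentsWithStats(m); i=1+np.argmax(st[1:,4]); v,u=np.nonzero(l==i)
    h=cv2.convexHull(np.c_[u,v].astype(np.float32)).reshape(-1,2)
    r=cv2.minAreaRect(onplane(f,h,zp).astype(np.float32)); b=cv2.boxPoints(r); e=b[1]-b[0]; g=b[2]-b[1]; L=e if e@e>g@g else g
    print(name,st[i],'c',np.round(r[0],1),'size',np.round(r[1],1),'axis',round((np.degrees(np.arctan2(L[1],L[0]))+90)%180-90,2)); return r
def hsv(f): return [c.astype(int) for c in cv2.split(cv2.cvtColor(f['image'],cv2.COLOR_RGB2HSV))]
E
python3 - <<'E'
from seg import *
w=pickle.load(open('wrist.pkl','rb')); H,S,V=hsv(w)
for th in (90,110,130):
    seg(w,(S<th)&(V>50),65,f'tub{th}',(170,290,70,300))
P=cloud(w); z=P[...,2]; 
for (u,v) in ((181,150),(300,20),(350,200)): print(z[v-3:v+4,u-3:u+4].round(0).mean(),w['image'][v,u])
print(P[100:260,200:270,2][50::40,::20].round(0))
E
```

```text
tub90 [  216    88    74   184 12714] c [ 418.3 -272.2] size [ 81.4 219.8] axis -4.54
tub110 [  216    88    74   185 12806] c [ 417.8 -272.1] size [ 81.6 221.2] axis -4.53
tub130 [  216    87    74   186 12878] c [ 417.9 -271.9] size [ 81.9 221.8] axis -4.53
-0.10204081632653061 [194 126  63]
-0.30612244897959184 [215 140  68]
57.69387755102041 [158 181 183]
[[-0. 65.  5.  5.]
 [-0. -1.  5.  3.]
 [ 0. -0.  5.  4.]]
```

```bash
python3 - <<'E'
from seg import *
w=pickle.load(open('wrist.pkl','rb')); H,S,V=hsv(w)
for th in (90,110):
    seg(w,(S<th)&(V>120),65,f'tub{th}',(200,380,70,290))
E
```

```text
tub90 [  216    88   146   185 22672] c [ 414.4 -312. ] size [161.5 221.3] axis -4.55
tub110 [  216    88   146   185 22836] c [ 414.3 -312.2] size [162.1 221.8] axis -4.53
```

Call:
{"name": "servo_tool", "arguments": {
  "targets": [
    [[0.2, 3.5, 0], [0, 0, 0], 0],
    [[0.2, 3.5, 0], [0, 0, 0], 0],
    [[0.2, 3.5, 0], [0, 0, 0], 0],
    [[0.2, 3.5, 0], [0, 0, 0], 0],
    [[0.2, 3.5, 0], [0, 0, 0], 0],
    [[0.2, 3.5, 0], [0, 0, 0], 0],
    [[0.2, 3.5, 0], [0, 0, 0], 0],
    [[0.2, 3.5, 0], [0, 0, 0], 0],
    [[0.2, 3.5, 0], [0, 0, 0], 0],
    [[0.2, 3.5, 0], [0, 0, 0], 0]
  ]
}}

```text
time: 1.92
tool_pos: [431.3, 45.6, 257.9]
ee_rot: [0.032, -0.032, -0.706, 0.706]
wrist_force: [1.0, -1.1, 0.1]
grip_width: 87.9
```

Call:
{"name": "servo_tool", "arguments": {
  "targets": [
    [[0.1, 3.5, 0], [0, 0, -0.5], 0],
    [[0.1, 3.5, 0], [0, 0, -0.5], 0],
    [[0.1, 3.5, 0], [0, 0, -0.5], 0],
    [[0.1, 3.5, 0], [0, 0, -0.5], 0],
    [[0.1, 3.5, 0], [0, 0, -0.5], 0],
    [[0.1, 3.5, 0], [0, 0, -0.5], 0],
    [[0.1, 3.5, 0], [0, 0, -0.5], 0],
    [[0.1, 3.5, 0], [0, 0, 0], 0],
    [[0.1, 2.5, 0], [0, 0, 0], 0],
    [[0, 0, 0], [0, 0, 0], 0]
  ]
}}

```text
time: 2.75
tool_pos: [440.9, 352.5, 256.9]
ee_rot: [0.053, -0.052, -0.705, 0.705]
wrist_force: [0.9, -0.4, -0.4]
grip_width: 88.0
```

```bash
python3 - <<'E'
from h import *
w=save('wrist'); print(w['s']['tool_pos'],w['s']['time'],w['s']['qd'].round(3))
cv2.imwrite('pics/w3.png',w['image'][:,:,::-1])
E
```

```text
[440.93968183 352.47947451 256.88984643] 2.75 [-0.065 -0.041  0.063 -0.023 -0.012 -0.065]
```

View pics/w3.png

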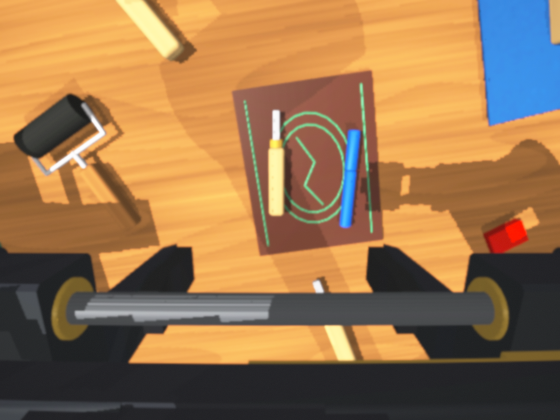

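The view shows the gouge upright with its tip at (277,110), its handle end at (276,215), and the marker at (350,178) to its right. The arm was still settling, so I take a fresh frame and measure.

```bash
python3 - <<'E'
from seg import *
save('wrist');w=save('wrist'); print(w['s']['tool_pos'],w['s']['qd'].round(3)); H,S,V=hsv(w)
W=(255,300,95,228)
seg(w,(H>12)&(H<35)&(V>110),25,'handle',W)
seg(w,((H>12)&(H<35)&(V>110))|((S<70)&(V>110)),25,'whole',W)
seg(w,(H>95)&(H<125)&(S>150),17,'marker',(330,370,115,240))
print(onplane(w,[[277,109.5],[276,215.5]],15))
E
```

```text
[441.09499477 349.43945791 257.31891491] [-0.026 -0.022  0.019 -0.001  0.001  0.   ]
handle [ 265  138   18   79 1250] c [446.9 356.8] size [ 21.7 102.3] axis -9.3
whole [ 265  110   18  107 1495] c [463.7 354.1] size [ 21.7 136.2] axis -9.3
marker [ 338  130   20   97 1120] c [429. 261.] size [ 15.9 129.2] axis -10.76
[[531.42498006 339.0666274 ]
 [393.88625103 361.64427539]]
```

The 136 mm length confirms this is the right gouge. Its origin is at about (460.6, 354.6) with a yaw of −9.3°. I'll go to a point 60 mm up first.

Call:
{"name": "servo_tool", "arguments": {
  "targets": [
    [[0.2, 0.1, -2.5], [0, 0, -0.4], 0.25],
    [[0.2, 0.1, -2.5], [0, 0, -0.4], 0.25],
    [[0.2, 0.1, -2.5], [0, 0, 0], 0.25],
    [[0.2, 0.1, -2.5], [0, 0, 0], 0.25],
    [[0.2, 0.1, -2.5], [0, 0, 0], 0.25],
    [[0.2, 0.1, -2.5], [0, 0, 0], 0.25],
    [[0.2, 0, -2.5], [0, 0, 0], 0.25],
    [[0, 0, -2.2], [0, 0, 0], 0.25],
    [[0, 0, 0], [0, 0, 0], 0.25],
    [[0, 0, 0], [0, 0, 0], 0.25]
  ]
}}

```text
time: 3.73
tool_pos: [455.0, 354.7, 61.2]
ee_rot: [0.059, -0.058, -0.704, 0.705]
wrist_force: [0.1, -0.1, 0.7]
grip_width: 66.1
```

```bash
python3 - <<'E'
from seg import *
w=save('wrist'); print(w['s']['tool_pos'],w['s']['ee_rot'],w['s']['qd'].round(3),w['s']['grip_width']); cv2.imwrite('pics/w4.png',w['image'][:,:,::-1])
H,S,V=hsv(w)
seg(w,(H>12)&(H<35)&(V>110)&(S>60)&(S<190),25,'handle')
E
```

```text
[454.97956823 354.659304    61.21935073] [ 0.05909536 -0.05825889 -0.70434151  0.7049941 ] [ 0.012 -0.032 -0.042  0.001  0.009  0.002] 66.12292809526642
handle [    0     0   560   294 94850] c [500.3 347. ] size [406.  194.2] axis 80.47
```

View pics/w4.png

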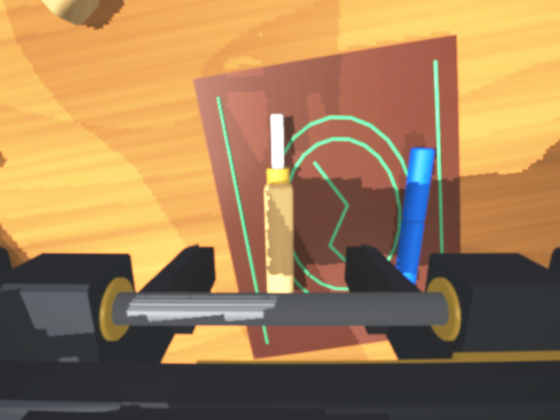

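The gouge, at column 279, is centred between the fingers and the marker is clear. I descend and grip.

Call:
{"name": "servo_tool", "arguments": {
  "targets": [
    [[0, 0.1, -1.3], [0, 0, 0], 0.25],
    [[0, 0, -1.3], [0, 0, 0], 0.25],
    [[0, 0, -1.3], [0, 0, 0], 0.25],
    [[0, 0, -1.2], [0, 0, 0], 0.25],
    [[0, 0, 0], [0, 0, 0], 0.25],
    [[0, 0, 0], [0, 0, 0], 0.25],
    [[0, 0, 0], [0, 0, 0], 1],
    [[0, 0, 0], [0, 0, 0], 1],
    [[0, 0, 0], [0, 0, 0], 1],
    [[0, 0, 0], [0, 0, 0], 1]
  ],
  "newtons": 25
}}

```text
time: 4.62
tool_pos: [454.9, 357.2, 10.8]
ee_rot: [-0.058, 0.058, 0.705, -0.705]
wrist_force: [-0.5, -0.0, 0.1]
grip_width: 41.8
```

Call:
{"name": "servo_tool", "arguments": {
  "targets": [
    [[0, 0, 0], [0, 0, 0], 1],
    [[0, 0, 0], [0, 0, 0], 1],
    [[0, 0, 0], [0, 0, 0], 1],
    [[0, 0, 0], [0, 0, 0], 1],
    [[0, 0, 0], [0, 0, 0], 1],
    [[0, 0, 1], [0, 0, 0], 1],
    [[0, 0, 2], [0, 0, 0], 1],
    [[0, 0, 3], [0, 0, 0], 1],
    [[0, 0, 3], [0, 0, 0], 1],
    [[0, 0, 3], [0, 0, 0], 1]
  ]
}}

```text
time: 5.45
tool_pos: [454.4, 357.0, 132.3]
ee_rot: [-0.058, 0.058, 0.705, -0.705]
wrist_force: [0.6, 0.6, 0.5]
grip_width: 0.7
```

The grip closed to 0.7 mm, so the gouge was missed. I look.

```bash
python3 - <<'E'
from seg import *
save('wrist');save('wrist');w=save('wrist');s=save('scene'); print(w['s']['tool_pos'],w['s']['grip_width']); 
cv2.imwrite('pics/w5.png',np.hstack([w['image'],s['image'][190:330,240:400].repeat(3,0).repeat(3,1)])[:420,:,::-1][:, :1040][:, ::1] if 0 else cv2.resize(np.hstack([w['image'],s['image'][190:330,240:400].repeat(3,0).repeat(3,1)])[:,:,::-1],(800,324)))
E
```

```text
[456.53053036 358.15338803 135.70776316] 0.5008147254687527
```

View pics/w5.png

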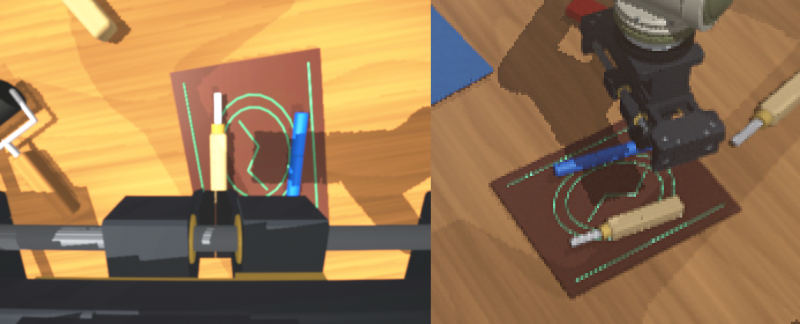

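```bash
python3 - <<'E'
from seg import *
w=pickle.load(open('wrist.pkl','rb')); H,S,V=hsv(w)
seg(w,(H>12)&(H<35)&(V>110)&(S>60),25,'handle',(262,310,150,250))
seg(w,((H>12)&(H<35)&(V>110))|((S<70)&(V>110)),15,'whole',(262,310,110,250))
def proj(f,p,M):
    c=np.linalg.inv(M)@np.r_[p,1]; x=c[:2]/c[2]; x=x*(1+f['k1']*(x@x)); return x*[f['fx'],f['fy']]+[f['cx'],f['cy']]
print('tcp in wrist',proj(w,w['s']['tool_pos'],T(w)))
s=pickle.load(open('scene.pkl','rb')); uv=proj(s,s['s']['tool_pos'],T(s)); print('tcp in scene',uv,'crop disp',(uv-[240,190])*3*[.769,.771]+[431,0])
H,S,V=hsv(s); seg(s,(H>8)&(H<28)&(V>120)&(S<140),25,'scene handle',(310,352,270,300))
P=cloud(w); print('depth z at handle', P[200:220,275:285,2].mean(), 'plate',P[200:220,320:330,2].mean())
for r in range(160,260,8): print(r,P[r,284].round(0),w['image'][r,284])
E
```

```text
handle [ 272  159   24   91 1072] c [454.5 355.6] size [21.3 85.9] axis -8.74
whole [ 272  119   24  131 2433] c [469.9 353.2] size [ 22.1 124.9] axis -8.74
tcp in wrist [279.82568143 246.01610048]
tcp in scene [330.29915003 256.35695321] crop disp [639.32013912 153.48363277]
scene handle [313 274  37  20 338] c [449.5 365.4] size [ 29.  101.8] axis -8.49
depth z at handle 24.257003178670928 plate 6.102101931101668
160 [495. 349.  16.] [251 247 237]
168 [489. 350.  23.] [255 254 115]
176 [482. 351.  26.] [255 255 216]
184 [474. 352.  25.] [255 254 205]
192 [467. 353.  25.] [255 254 203]
200 [460. 354.  25.] [255 254 204]
208 [452. 356.  24.] [255 254 204]
216 [444. 357.  23.] [255 254 203]
224 [437. 358.  24.] [255 254 204]
232 [429. 359.  26.] [255 254 202]
240 [421. 361.  26.] [255 254 202]
248 [466. 354. 164.] [73 63 50]
256 [466. 354. 174.] [42 42 41]
```

```bash
python3 - <<'E'
from seg import *
for n in('wrist','scene'):
    f=pickle.load(open(n+'.pkl','rb')); P=cloud(f); p=f['s']['tool_pos']; d=P-p
    m=(f['range_z']>0)&(abs(d[...,0])<45)&(abs(d[...,1])<70)&(P[...,2]>60)&(P[...,2]<300)
    q=d[m]; print(n,'offsets from TCP, lowest:'); o=np.argsort(q[:,2]); print(q[o[:12]].round(0).tolist(), np.percentile(q[:,2],[0,1,5,20]).round(0))
    h=[(zz,q[(q[:,2]>=zz)&(q[:,2]<zz+8)]) for zz in range(-30,80,8)]
    for zz,k in h:
        if len(k): print(zz,len(k),'x',k[:,0].min().round(),k[:,0].max().round(),'y',k[:,1].min().round(),k[:,1].max().round())
E
```

```text
wrist offsets from TCP, lowest:
[[8.0, -5.0, 24.0], [8.0, -6.0, 24.0], [9.0, 0.0, 25.0], [9.0, -10.0, 25.0], [9.0, -4.0, 25.0], [8.0, -7.0, 25.0], [8.0, -8.0, 25.0], [9.0, -6.0, 25.0], [10.0, 3.0, 25.0], [10.0, 5.0, 25.0], [10.0, 4.0, 25.0], [8.0, -9.0, 25.0]] [ 24.  39.  82. 106.]
18 29 x 8.0 12.0 y -10.0 6.0
26 323 x 8.0 13.0 y -15.0 12.0
34 389 x 7.0 13.0 y -16.0 12.0
42 561 x -6.0 13.0 y -14.0 10.0
50 438 x 5.0 13.0 y -13.0 10.0
58 471 x 7.0 13.0 y -13.0 9.0
66 695 x -12.0 12.0 y -11.0 9.0
74 112 x -12.0 3.0 y -8.0 9.0
scene offsets from TCP, lowest:
[[10.0, 2.0, 25.0], [9.0, -4.0, 26.0], [9.0, 0.0, 26.0], [10.0, -7.0, 27.0], [12.0, 9.0, 27.0], [7.0, -7.0, 28.0], [13.0, 14.0, 28.0], [9.0, -8.0, 29.0], [12.0, 8.0, 29.0], [9.0, -0.0, 29.0], [6.0, 16.0, 29.0], [8.0, 16.0, 31.0]] [ 25.  29.  49. 105.]
18 3 x 9.0 10.0 y -4.0 2.0
26 15 x 1.0 13.0 y -8.0 17.0
34 21 x 4.0 14.0 y -9.0 18.0
42 14 x 8.0 14.0 y -2.0 18.0
50 7 x 10.0 14.0 y 3.0 15.0
58 5 x 5.0 14.0 y 8.0 18.0
66 1 x 3.0 3.0 y 20.0 20.0
```

Both cameras agree that the fingers end about 25 mm above the reported TCP, which explains the miss: the tips passed over the handle. Next I check where the gripper body begins.

```bash
python3 - <<'E'
from seg import *
for n in('wrist','scene'):
    f=pickle.load(open(n+'.pkl','rb')); P=cloud(f); p=f['s']['tool_pos']; d=P-p
    m=(f['range_z']>0)&(abs(d[...,0])<70)&(abs(d[...,1])<130)&(P[...,2]>60)&(P[...,2]<330); q=d[m]; print(n)
    for zz in range(10,180,10):
        k=q[(q[:,2]>=zz)&(q[:,2]<zz+10)]
        if len(k): print(zz,len(k),'x',np.percentile(k[:,0],[1,99]).round(),'y',np.percentile(k[:,1],[1,99]).round())
E
```

```text
wrist
20 160 x [ 8. 13.] y [-13.   9.]
30 491 x [ 8. 13.] y [-15.  11.]
40 651 x [-4. 13.] y [-14.  10.]
50 548 x [ 6. 13.] y [-13.   9.]
60 791 x [-10.  12.] y [-12.   8.]
70 339 x [-11.  12.] y [-10.   9.]
80 299 x [-17.  36.] y [-84.  75.]
90 4884 x [-14.  44.] y [-82.  77.]
100 15455 x [10. 38.] y [-70.  62.]
110 18914 x [12. 37.] y [-35.  32.]
120 18503 x [14. 30.] y [-54.  45.]
130 2886 x [13. 30.] y [-49.  41.]
scene
20 11 x [ 6. 13.] y [-8. 16.]
30 25 x [ 2. 14.] y [-8. 18.]
40 17 x [ 7. 14.] y [-2. 18.]
50 9 x [10. 14.] y [ 3. 18.]
60 4 x [ 3. 14.] y [15. 19.]
80 25 x [-17.  46.] y [-81.  91.]
90 162 x [-17.  47.] y [-85.  93.]
100 221 x [-15.  48.] y [-85.  92.]
110 183 x [-18.  49.] y [-93.  98.]
120 381 x [-19.  48.] y [-92.  99.]
130 541 x [-17.  46.] y [-89.  98.]
140 80 x [-12.  27.] y [-17.  46.]
150 55 x [-12.  27.] y [29. 46.]
160 73 x [-23.  39.] y [-4. 46.]
170 201 x [-27.  39.] y [-6. 47.]
```

The body sits 64 mm above the actual tip, as specified. So the whole gripper is about 24.5 mm higher than reported, and the true tip z is the reported z plus 24.5. I retry with that and watch the force.

Call:
{"name": "servo_tool", "arguments": {
  "targets": [
    [[0, -0.2, 0], [0, 0, 0], 0.3],
    [[0, 0, 0], [0, 0, 0], 0.3],
    [[0, 0, 0], [0, 0, 0], 0.3],
    [[0, 0, 0], [0, 0, 0], 0.3],
    [[0, 0, 0], [0, 0, 0], 0.3],
    [[0, 0, 0], [0, 0, 0], 0.3],
    [[0, 0, -3], [0, 0, 0], 0.3],
    [[0, 0, -3], [0, 0, 0], 0.3],
    [[0, 0, -3], [0, 0, 0], 0.3],
    [[0, 0, -2], [0, 0, 0], 0.3]
  ]
}}

```text
time: 6.48
tool_pos: [453.7, 354.6, 17.6]
ee_rot: [0.059, -0.057, -0.704, 0.705]
wrist_force: [0.3, 0.8, 0.0]
grip_width: 61.4
```

Call:
{"name": "servo_tool", "arguments": {
  "targets": [
    [[0, 0, -1], [0, 0, 0], 0.3],
    [[0, 0, -1], [0, 0, 0], 0.3],
    [[0, 0, -0.8], [0, 0, 0], 0.3],
    [[0, 0, -0.5], [0, 0, 0], 0.3],
    [[0, 0, -0.3], [0, 0, 0], 0.3],
    [[0, 0, -0.3], [0, 0, 0], 0.3],
    [[0, 0, 0], [0, 0, 0], 0.3],
    [[0, 0, 0], [0, 0, 0], 0.3],
    [[0, 0, 0], [0, 0, 0], 1],
    [[0, 0, 0], [0, 0, 0], 1]
  ]
}}

```text
time: 7.32
tool_pos: [454.8, 355.2, -18.5]
ee_rot: [-0.058, 0.058, 0.705, -0.705]
wrist_force: [0.8, 0.1, 0.3]
grip_width: 50.7
```

Call:
{"name": "servo_tool", "arguments": {
  "targets": [
    [[0, 0, 0], [0, 0, 0], 1],
    [[0, 0, 0], [0, 0, 0], 1],
    [[0, 0, 0], [0, 0, 0], 1],
    [[0, 0, 0], [0, 0, 0], 1],
    [[0, 0, 0], [0, 0, 0], 1],
    [[0, 0, 0], [0, 0, 0], 1],
    [[0, 0, 0], [0, 0, 0], 1],
    [[0, 0, 0], [0, 0, 0], 1],
    [[0, 0, 0], [0, 0, 0], 1],
    [[0, 0, 0], [0, 0, 0], 1]
  ]
}}

```text
time: 8.15
tool_pos: [454.7, 355.1, -18.8]
ee_rot: [-0.058, 0.058, 0.705, -0.705]
wrist_force: [0.3, 0.3, 0.7]
grip_width: 19.9
```

Gripped at 19.9 mm. I lift and carry it to the tub.

Call:
{"name": "servo_tool", "arguments": {
  "targets": [
    [[0, 0, 2], [0, 0, 0], 1],
    [[0, 0, 3.5], [0, 0, 0], 1],
    [[0, 0, 3.5], [0, 0, 0], 1],
    [[0, 0, 3.5], [0, 0, 0], 1],
    [[0, 0, 3], [0, 0, 0], 1],
    [[0, -2, 1.5], [0, 0, 0], 1],
    [[0, -3, 0], [0, 0, 0], 1],
    [[0, -3.5, 0], [0, 0, 0], 1],
    [[0, -3.5, 0], [0, 0, 0], 1],
    [[0, -3.5, 0], [0, 0, 0], 1]
  ]
}}

```text
time: 8.98
tool_pos: [454.1, 198.7, 151.1]
ee_rot: [0.058, -0.058, -0.705, 0.705]
wrist_force: [1.7, -0.4, -0.6]
grip_width: 19.7
```

Call:
{"name": "servo_tool", "arguments": {
  "targets": [
    [[-0.4, -3.7, 0], [0, 0, 0.5], 1],
    [[-0.4, -3.7, 0], [0, 0, 0.5], 1],
    [[-0.4, -3.7, 0], [0, 0, 0.5], 1],
    [[-0.4, -3.7, 0], [0, 0, 0.5], 1],
    [[-0.4, -3.7, 0], [0, 0, 0.5], 1],
    [[-0.4, -3.7, 0], [0, 0, 0.5], 1],
    [[-0.4, -3.7, 0], [0, 0, 0.5], 1],
    [[-0.4, -3.7, 0], [0, 0, 0.5], 1],
    [[-0.4, -3.7, 0], [0, 0, 0.5], 1],
    [[-0.4, -3.7, 0], [0, 0, 0.5], 1]
  ]
}}

```text
time: 9.82
tool_pos: [413.9, -171.6, 151.2]
ee_rot: [-0.027, 0.027, 0.707, -0.707]
wrist_force: [0.1, 1.0, -1.2]
grip_width: 20.2
```

Call:
{"name": "servo_tool", "arguments": {
  "targets": [
    [[-0.3, -3.5, 0], [0, 0, 0], 1],
    [[-0.3, -3.5, 0], [0, 0, 0], 1],
    [[0, -3, 0], [0, 0, 0], 1],
    [[0, -2, 0], [0, 0, 0], 1],
    [[0, -1, 0], [0, 0, 0], 1],
    [[0, 0, 0], [0, 0, 0], 1],
    [[0, 0, 0], [0, 0, 0], 1],
    [[0, 0, 0], [0, 0, 0], 1],
    [[0, 0, 0], [0, 0, 0], 1],
    [[0, 0, 0], [0, 0, 0], 1]
  ]
}}

```text
time: 10.65
tool_pos: [408.8, -298.8, 151.3]
ee_rot: [-0.027, 0.027, 0.707, -0.707]
wrist_force: [-0.0, -0.4, -1.1]
grip_width: 19.4
```

```bash
python3 - <<'E'
from seg import *
w=save('wrist'); print(w['s']['tool_pos'],w['s']['ee_rot'],w['s']['grip_width']); cv2.imwrite('pics/w6.png',w['image'][:,:,::-1])
H,S,V=hsv(w); seg(w,(S<90)&(V>120),65,'tub')
E
```

```text
[ 408.84346317 -298.83982585  151.34420362] [-0.02675583  0.026825    0.70661191 -0.70658627] 19.350827021111357
tub [  193    62   208   208 31552] c [ 438.6 -314. ] size [160.6 171.8] axis -4.54
```

View pics/w6.png

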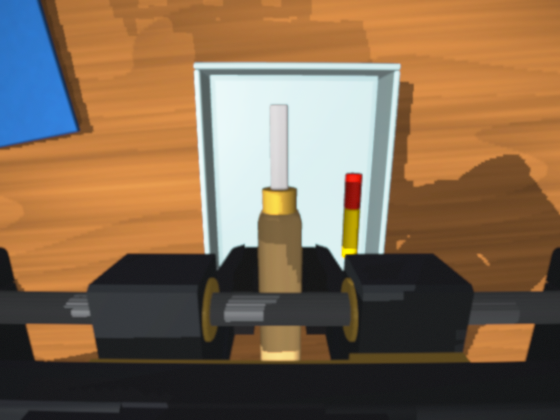

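The gouge is in hand over the tub, parallel to it and clear of the glue stick at (352,215). I lower it.

Call:
{"name": "servo_tool", "arguments": {
  "targets": [
    [[0, 0, -2], [0, 0, 0], 1],
    [[0, 0, -2.5], [0, 0, 0], 1],
    [[0, 0, -2.5], [0, 0, 0], 1],
    [[0, 0, -2.5], [0, 0, 0], 1],
    [[0, 0, -2], [0, 0, 0], 1],
    [[0, 0, -1], [0, 0, 0], 1],
    [[0, 0, -1], [0, 0, 0], 1],
    [[0, 0, -1], [0, 0, 0], 1],
    [[0, 0, 0], [0, 0, 0], 1],
    [[0, 0, 0], [0, 0, 0], 1]
  ]
}}

```text
time: 11.53
tool_pos: [408.7, -299.6, 6.2]
ee_rot: [-0.027, 0.027, 0.707, -0.706]
wrist_force: [0.1, 0.4, -1.3]
grip_width: 19.7
```

Call:
{"name": "servo_tool", "arguments": {
  "targets": [
    [[0, 0, -0.7], [0, 0, 0], 1],
    [[0, 0, -0.5], [0, 0, 0], 1],
    [[0, 0, -0.4], [0, 0, 0], 1],
    [[0, 0, -0.3], [0, 0, 0], 1],
    [[0, 0, -0.2], [0, 0, 0], 1],
    [[0, 0, -0.1], [0, 0, 0], 1],
    [[0, 0, 0], [0, 0, 0], 1],
    [[0, 0, 0], [0, 0, 0], 1],
    [[0, 0, 0], [0, 0, 0], 1],
    [[0, 0, 0], [0, 0, 0], 1]
  ]
}}

```text
time: 12.37
tool_pos: [408.7, -300.0, -15.7]
ee_rot: [0.027, -0.027, -0.707, 0.707]
wrist_force: [0.2, 0.2, -0.7]
grip_width: 19.7
```

Now 1–3 mm above the floor. I go 2 mm lower, release with a partial opening, then retreat.

Call:
{"name": "servo_tool", "arguments": {
  "targets": [
    [[0, 0, -0.1], [0, 0, 0], 1],
    [[0, 0, -0.1], [0, 0, 0], 1],
    [[0, 0, 0], [0, 0, 0], 1],
    [[0, 0, 0], [0, 0, 0], 0.55],
    [[0, 0, 0], [0, 0, 0], 0.55],
    [[0, 0, 0], [0, 0, 0], 0.55],
    [[0, 0, 0], [0, 0, 0], 0.55],
    [[0, 0, 0], [0, 0, 0], 0.55],
    [[0, 0, 0], [0, 0, 0], 0.55],
    [[0, 0, 0], [0, 0, 0], 0.55]
  ]
}}

```text
time: 13.2
tool_pos: [408.7, -299.9, -17.8]
ee_rot: [0.027, -0.027, -0.707, 0.707]
wrist_force: [-0.5, 0.0, 0.1]
grip_width: 39.7
```

Call:
{"name": "servo_tool", "arguments": {
  "targets": [
    [[0, 0, 1], [0, 0, 0], 0.55],
    [[0, 0, 2], [0, 0, 0], 0.55],
    [[0, 0, 3], [0, 0, 0], 0.55],
    [[0, 0, 3.5], [0, 0, 0], 0.55],
    [[0, 0, 3.5], [0, 0, 0], 0.55],
    [[0, 0, 3.5], [0, 0, 0], 0.3],
    [[0, 0, 3.5], [0, 0, 0], 0.2],
    [[0, 0, 3.5], [0, 0, 0], 0.2],
    [[0, 0, 1.5], [0, 0, 0], 0.2],
    [[0, 0, 0], [0, 0, 0], 0.2]
  ]
}}

```text
time: 14.03
tool_pos: [409.4, -300.6, 236.6]
ee_rot: [0.025, -0.029, -0.705, 0.709]
wrist_force: [-0.5, 0.1, 0.2]
grip_width: 69.9
```

```bash
python3 - <<'E'
from seg import *
save('wrist');save('wrist');w=save('wrist'); print(w['s']['tool_pos'],w['s']['time'],w['s']['grip_width']); cv2.imwrite('pics/w7.png',w['image'][:,:,::-1])
H,S,V=hsv(w); seg(w,((S<90)&(V>120)),65,'tub'); seg(w,(H>8)&(H<35)&(S>60)&(V>60),25,'gouge',(240,320,90,290)); P=cloud(w)
np.set_printoptions(suppress=True)
for r in range(90,250,20): print(r,P[r,275:285,:].mean(0).round(0))
E
```

```text
[ 408.3870991  -299.56641193  232.2721956 ] 14.1333 70.40484845336827
tub [  213    78   158   200 25155] c [ 414.4 -312. ] size [161.3 221. ] axis -4.56
gouge [ 273  151   15   79 1137] c [ 400.9 -299. ] size [17.8 98. ] axis -4.1
90 [ 520. -308.   11.]
110 [ 498. -306.    5.]
130 [ 474. -304.   13.]
150 [ 450. -302.   12.]
170 [ 427. -301.   24.]
190 [ 403. -299.   25.]
210 [ 377. -297.   24.]
230 [ 344. -294.    4.]
```

View pics/w7.png

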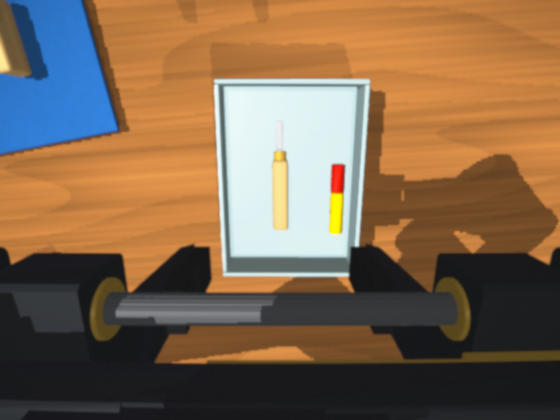

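The gouge lies flat in the tub beside the glue stick, at column 280, rows 120–230. The rim fit repeats at (414.4, −312.0), −4.55°. Next, the lid.

Call:
{"name": "servo_tool", "arguments": {
  "targets": [
    [[2, 3.3, 0], [0, 0, 1], 0.2],
    [[2, 3.3, 0], [0, 0, 1], 0.2],
    [[2, 3.3, 0], [0, 0, 1], 0.2],
    [[2, 3.3, 0], [0, 0, 1], 0.2],
    [[2, 3.3, 0], [0, 0, 1], 0.2],
    [[2, 3.3, 0], [0, 0, 1], 0.2],
    [[2, 3.3, 0], [0, 0, 1], 0.2],
    [[2, 3.3, 0], [0, 0, 1], 0.2],
    [[2, 3, 0], [0, 0, 1], 0.2],
    [[0, 0, 0], [0, 0, 0.8], 0.2]
  ]
}}

```text
time: 15.02
tool_pos: [590.0, -1.0, 229.8]
ee_rot: [0.034, -0.036, 0.707, -0.705]
wrist_force: [0.8, 0.0, -0.5]
grip_width: 70.4
```

```bash
python3 - <<'E'
from seg import *
for i in range(4): save('wrist')
w=save('wrist'); print(w['s']['tool_pos'],w['s']['ee_rot'],w['s']['qd'].round(3)); cv2.imwrite('pics/w8.png',w['image'][:,:,::-1])
H,S,V=hsv(w); P=cloud(w); z=P[...,2]
seg(w,(H>95)&(H<125)&(S>120),14,'lid'); seg(w,(z>38)&(z<60)&(w['range_z']>0)&(H<40),48,'bar',(100,460,0,245))
E
```

```text
[587.98625518  -6.60110779 231.12388396] [ 0.03200662 -0.03357973  0.70644779 -0.70624323] [-0.016 -0.012 -0.003  0.002  0.001  0.002]
lid [  205    72   152   190 25580] c [601.  -7.] size [236.2 177.3] axis 5.55
bar [ 273  143   16   68 1043] c [600.9  -6.2] size [77.1 17.3] axis 5.68
```

View pics/w8.png

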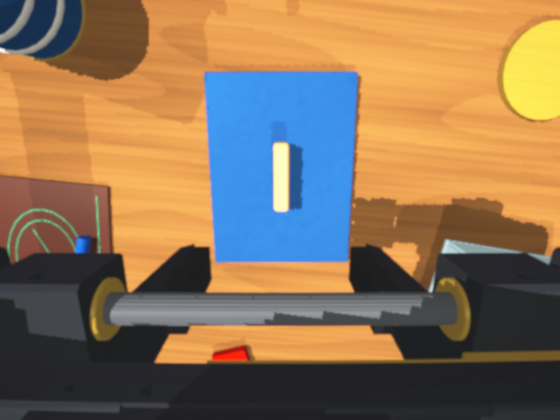

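The lid at (601.0, −6.6), yaw 5.6°, fits both its board and its bar. I descend onto the bar.

Call:
{"name": "servo_tool", "arguments": {
  "targets": [
    [[0.5, 0, -3], [0, 0, 0.3], 0.25],
    [[0.5, 0, -3], [0, 0, 0], 0.25],
    [[0.3, 0, -3], [0, 0, 0], 0.25],
    [[0, 0, -3], [0, 0, 0], 0.25],
    [[0, 0, -3], [0, 0, 0], 0.25],
    [[0, 0, -2], [0, 0, 0], 0.25],
    [[0, 0, 0], [0, 0, 0], 0.25],
    [[0, 0, 0], [0, 0, 0], 0.25],
    [[0, 0, 0], [0, 0, 0], 0.25],
    [[0, 0, 0], [0, 0, 0], 0.25]
  ],
  "newtons": 40
}}

```text
time: 16.1
tool_pos: [602.4, -6.5, 64.0]
ee_rot: [-0.036, 0.034, -0.706, 0.707]
wrist_force: [-0.2, -0.6, -0.3]
grip_width: 66.3
```

Call:
{"name": "servo_tool", "arguments": {
  "targets": [
    [[0, 0, -1.5], [0, 0, 0], 0.25],
    [[0, 0, -1.5], [0, 0, 0], 0.25],
    [[0, 0, -1.5], [0, 0, 0], 0.25],
    [[0, 0, -1], [0, 0, 0], 0.25],
    [[0, 0, -0.5], [0, 0, 0], 0.25],
    [[0, 0, -0.5], [0, 0, 0], 0.25],
    [[0, 0, 0], [0, 0, 0], 0.25],
    [[0, 0, 0], [0, 0, 0], 0.25],
    [[0, 0, 0], [0, 0, 0], 0.25],
    [[0, 0, 0], [0, 0, 0], 0.25]
  ]
}}

```text
time: 16.93
tool_pos: [602.0, -5.9, -2.2]
ee_rot: [-0.035, 0.035, -0.706, 0.706]
wrist_force: [0.5, 1.2, -0.5]
grip_width: 65.8
```

Call:
{"name": "servo_tool", "arguments": {
  "targets": [
    [[0, 0, -0.3], [0, 0, 0], 0.25],
    [[0, 0, 0], [0, 0, 0], 1],
    [[0, 0, 0], [0, 0, 0], 1],
    [[0, 0, 0], [0, 0, 0], 1],
    [[0, 0, 0], [0, 0, 0], 1],
    [[0, 0, 0], [0, 0, 0], 1],
    [[0, 0, 0], [0, 0, 0], 1],
    [[0, 0, 0], [0, 0, 0], 1],
    [[0, 0, 0], [0, 0, 0], 1],
    [[0, 0, 0], [0, 0, 0], 1]
  ]
}}

```text
time: 17.77
tool_pos: [601.7, -5.9, -5.8]
ee_rot: [-0.035, 0.035, -0.706, 0.706]
wrist_force: [0.2, -0.6, 0.3]
grip_width: 17.7
```

Call:
{"name": "servo_tool", "arguments": {
  "targets": [
    [[0, 0, 0], [0, 0, 0], 1],
    [[0, 0, 0], [0, 0, 0], 1],
    [[0, 0, 0.5], [0, 0, 0], 1],
    [[0, 0, 1], [0, 0, 0], 1],
    [[0, 0, 1], [0, 0, 0], 1],
    [[0, 0, 1.5], [0, 0, 0], 1],
    [[0, 0, 1.5], [0, 0, 0], 1],
    [[0, 0, 0.5], [0, 0, 0], 1],
    [[0, 0, 0], [0, 0, 0], 1],
    [[0, 0, 0], [0, 0, 0], 1]
  ]
}}

```text
time: 18.6
tool_pos: [601.5, -5.9, 54.3]
ee_rot: [-0.035, 0.035, -0.706, 0.706]
wrist_force: [-0.1, 0.5, -1.1]
grip_width: 17.7
```

The lid is held at 17.7 mm. I lift, carry it to the tub and turn it by −10.2°.

Call:
{"name": "servo_tool", "arguments": {
  "targets": [
    [[0, 0, 2], [0, 0, 0], 1],
    [[0, 0, 2.5], [0, 0, 0], 1],
    [[0, 0, 2.5], [0, 0, 0], 1],
    [[0, 0, 2.5], [0, 0, 0], 1],
    [[-0.7, -1, 2], [0, 0, 0], 1],
    [[-1, -2, 0], [0, 0, -1], 1],
    [[-1.5, -2.5, 0], [0, 0, -1], 1],
    [[-1.5, -2.5, 0], [0, 0, -1], 1],
    [[-1.5, -2.5, 0], [0, 0, -1], 1],
    [[-1.5, -2.5, 0], [0, 0, -1], 1]
  ]
}}

```text
time: 19.43
tool_pos: [523.4, -136.7, 168.2]
ee_rot: [0.003, -0.005, 0.707, -0.707]
wrist_force: [-0.2, -0.2, -2.0]
grip_width: 17.7
```

Call:
{"name": "servo_tool", "arguments": {
  "targets": [
    [[-1.5, -2.5, 0], [0, 0, -1], 1],
    [[-1.5, -2.5, 0], [0, 0, -1], 1],
    [[-1.5, -2.5, 0], [0, 0, -1], 1],
    [[-1.5, -2.5, 0], [0, 0, -1], 1],
    [[-1.5, -2.5, 0], [0, 0, -1.2], 1],
    [[-1.5, -2.5, 0], [0, 0, 0], 1],
    [[-1.5, -2.0, 0], [0, 0, 0], 1],
    [[-0.5, -0.6, 0], [0, 0, 0], 1],
    [[0, 0, 0], [0, 0, 0], 1],
    [[0, 0, 0], [0, 0, 0], 1]
  ]
}}

```text
time: 20.27
tool_pos: [414.8, -311.3, 168.7]
ee_rot: [-0.028, 0.028, 0.707, -0.706]
wrist_force: [0.4, -0.1, -2.3]
grip_width: 17.4
```

```bash
python3 - <<'E'
from seg import *
for i in range(4): save('wrist')
w=save('wrist'); s=save('scene'); print(w['s']['tool_pos'],w['s']['ee_rot'],w['s']['qd'].round(3)); cv2.imwrite('pics/w9.png',cv2.resize(np.hstack([w['image'],s['image'][60:200,150:310].repeat(3,0).repeat(3,1)])[:,:,::-1],(800,324)))
H,S,V=hsv(w); P=cloud(w); z=P[...,2]; m=(H>95)&(H<125)&(S>120)
zp=np.median(z[m&(w['range_z']>0)]); print('board top z depth',zp,'expected',w['s']['tool_pos'][2]+5.8+14)
v,u=np.nonzero(m); q=onplane(w,np.c_[u,v],w['s']['tool_pos'][2]+19.8); 
# front (+x) edge & visible corners
h=cv2.convexHull(np.c_[u,v].astype(np.float32)); a=cv2.approxPolyDP(h,6,True).reshape(-1,2); print(a); print(onplane(w,a,w['s']['tool_pos'][2]+19.8).round(1))
E
```

```text
[ 415.27158529 -310.88050842  169.07304722] [-0.02731868  0.02729783  0.7066902  -0.70646832] [-0.002 -0.002 -0.003 -0.002  0.001 -0.003]
board top z depth 188.58770595988418 expected 188.87304722029043
[[480.  12.]
 [445. 266.]
 [327. 358.]
 [233. 359.]
 [114. 266.]
 [ 80.  11.]]
[[ 524.7 -407.5]
 [ 404.6 -398.2]
 [ 351.9 -333.4]
 [ 355.4 -279.1]
 [ 418.2 -222.7]
 [ 538.7 -232.6]]
```

View pics/w9.png

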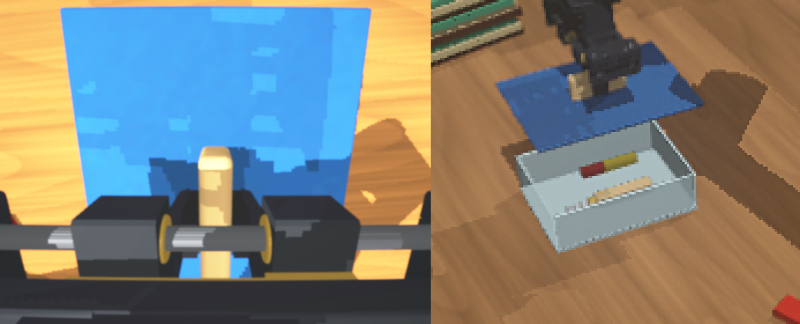

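The lid is level at board height 188.6 (expected 188.9), with yaw −4.57° and centre about (413, −310.5), so it needs only about (+1, −1.5) mm. I lower it.

Call:
{"name": "servo_tool", "arguments": {
  "targets": [
    [[0.1, -0.15, -1], [0, 0, 0], 1],
    [[0, 0, -1.5], [0, 0, 0], 1],
    [[0, 0, -2], [0, 0, 0], 1],
    [[0, 0, -2], [0, 0, 0], 1],
    [[0, 0, -1.5], [0, 0, 0], 1],
    [[0, 0, -1.5], [0, 0, 0], 1],
    [[0, 0, -0.8], [0, 0, 0], 1],
    [[0, 0, 0], [0, 0, 0], 1],
    [[0, 0, 0], [0, 0, 0], 1],
    [[0, 0, 0], [0, 0, 0], 1]
  ]
}}

```text
time: 21.4
tool_pos: [416.0, -313.7, 66.8]
ee_rot: [0.028, -0.028, -0.706, 0.707]
wrist_force: [-0.2, 0.2, -0.6]
grip_width: 17.8
```

Call:
{"name": "servo_tool", "arguments": {
  "targets": [
    [[0, 0, -0.2], [0, 0, 0], 1],
    [[0, 0, -0.2], [0, 0, 0], 1],
    [[0, 0, -0.2], [0, 0, 0], 1],
    [[0, 0, -0.2], [0, 0, 0], 1],
    [[0, 0, -0.2], [0, 0, 0], 1],
    [[0, 0, 0], [0, 0, 0], 1],
    [[0, 0, 0], [0, 0, 0], 1],
    [[0, 0, 0], [0, 0, 0], 1],
    [[0, 0, 0], [0, 0, 0], 1],
    [[0, 0, 0], [0, 0, 0], 1]
  ]
}}

```text
time: 22.23
tool_pos: [415.7, -313.4, 56.2]
ee_rot: [0.028, -0.028, -0.707, 0.707]
wrist_force: [-0.2, -0.5, -2.3]
grip_width: 17.4
```

Entered the mouth (underside about 62 mm) with no force. Now the last 5 mm.

Call:
{"name": "servo_tool", "arguments": {
  "targets": [
    [[0, 0.05, -0.1], [0, 0, 0], 1],
    [[0, 0, -0.1], [0, 0, 0], 1],
    [[0, 0, -0.1], [0, 0, 0], 1],
    [[0, 0, -0.1], [0, 0, 0], 1],
    [[0, 0, 0], [0, 0, 0], 1],
    [[0, 0, -0.05], [0, 0, 0], 1],
    [[0, 0, 0], [0, 0, 0], 1],
    [[0, 0, 0], [0, 0, 0], 1],
    [[0, 0, 0], [0, 0, 0], 1],
    [[0, 0, 0], [0, 0, 0], 1]
  ]
}}

```text
time: 23.07
tool_pos: [415.7, -312.9, 51.7]
ee_rot: [0.028, -0.028, -0.707, 0.707]
wrist_force: [-0.5, -0.7, -1.3]
grip_width: 17.7
```

Call:
{"name": "servo_tool", "arguments": {
  "targets": [
    [[0, 0, -0.1], [0, 0, 0], 1],
    [[0, 0, 0], [0, 0, 0], 1],
    [[0, 0, 0], [0, 0, 0], 1],
    [[0, 0, 0], [0, 0, 0], 0.4],
    [[0, 0, 0], [0, 0, 0], 0.4],
    [[0, 0, 0], [0, 0, 0], 0.4],
    [[0, 0, 0], [0, 0, 0], 0.4],
    [[0, 0, 0], [0, 0, 0], 0.4],
    [[0, 0, 0], [0, 0, 0], 0.4],
    [[0, 0, 0], [0, 0, 0], 0.4]
  ]
}}

```text
time: 23.9
tool_pos: [415.6, -312.9, 50.6]
ee_rot: [-0.028, 0.028, 0.707, -0.707]
wrist_force: [0.2, 0.6, -0.1]
grip_width: 52.8
```

Call:
{"name": "servo_tool", "arguments": {
  "targets": [
    [[0, 0, 1], [0, 0, 0], 0.4],
    [[0, 0, 2], [0, 0, 0], 0.4],
    [[0, 0, 3], [0, 0, 0], 0.4],
    [[0, 0, 3], [0, 0, 0], 0.4],
    [[0, 0, 3], [0, 0, 0], 0.4],
    [[0, 0, 3], [0, 0, 0], 0.4],
    [[0, 0, 3], [0, 0, 0], 0.4],
    [[0, 0, 2], [0, 0, 0], 0.4],
    [[0, 0, 0], [0, 0, 0], 0.4],
    [[0, 0, 0], [0, 0, 0], 0.4]
  ]
}}

```text
time: 24.73
tool_pos: [415.7, -313.0, 250.9]
ee_rot: [0.028, -0.028, -0.706, 0.707]
wrist_force: [1.0, -0.2, -1.0]
grip_width: 53.1
```

```bash
python3 - <<'E'
from seg import *
for i in range(4): save('wrist')
w=save('wrist'); s=save('scene'); print(w['s']['tool_pos'],w['s']['time'],w['s']['grip_width']); cv2.imwrite('pics/w10.png',cv2.resize(np.hstack([w['image'],s['image'][60:200,150:310].repeat(3,0).repeat(3,1)])[:,:,::-1],(800,324)))
H,S,V=hsv(w); P=cloud(w); m=(H>95)&(H<125)&(S>120)&(w['range_z']>0)
seg(w,m,71,'lid')
q=P[m]; q=q[abs(q[:,2]-71)<12]; A=np.c_[q[:,:2]-[414,-312],np.ones(len(q))]; c=np.linalg.lstsq(A,q[:,2],rcond=None)[0]; print('board plane',c, 'tilt',np.hypot(*c[:2]))
H,S,V=hsv(s); seg(s,(H>95)&(H<125)&(S>150),17,'marker scene',(285,350,240,275))
E
```

```text
[ 415.32766484 -312.56137352  249.23005571] 24.9333 53.36315996412369
lid [  197    79   168   206 28954] c [ 414.5 -313.1] size [177.4 236.6] axis -4.61
board plane [2.10487297e-03 1.40443549e-04 7.05634563e+01] tilt 0.002109553175263027
marker scene [293 249  45  17 214] c [429.7 265.8] size [ 16.5 129.2] axis -11.27
```

View pics/w10.png

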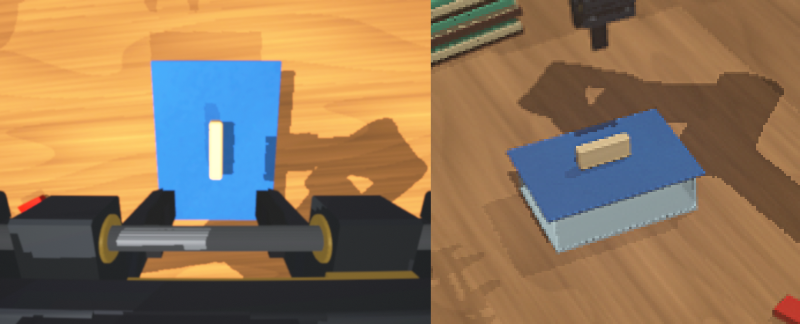

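The lid is flat and square, with board top at 70.6 mm (71 expected), tilt 0.002 rad, and centre within 1.1 mm of the tub's. The gripper is clear, so I hand in.

```bash
python3 -c "
from bench import manip; print(manip.hand_in())"
```

```text
the job is handed in; nothing more can be done
None
```

The gouge is lying in the tub with the lid closed on it, and I handed the job in at about 25 s of the 64 s allowed. The hand-in gives no verdict.

**First grip missed:** the fingers really end about 24.5 mm above the reported TCP, so they closed over the top of the handle. Both the wrist and scene depth images showed this. I corrected for it and the second grip held.

**Gouge:** I picked the one on the plate, whose length measured 136 mm. It was set down flat, with its top at about 25 mm, next to the glue stick.

**Lid:** in the last check it was about 1.1 mm off the tub's centre and 0.1° off square. The board top was at 70.6 mm against 71 mm expected, and the tilt was 0.002 rad. The gripper was well clear above it.

**Disagreements:**
- **Cameras:** the scene camera differed from the wrist camera by about 6–12 mm in y, so I relied on the wrist camera.
- **Marker:** the scene view put it about 5 mm from its first reading, but I used a different colour mask for the two readings. It was never knowingly touched, and 5 mm is well inside the 30 mm limit.

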